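# Change the filter cartridges of the hallway air purifier

### The job

Change the air purifier's filters: pull every spent cartridge out of its clips and put it into the cardboard waste box, and take every fresh one out of the white organiser, whose two clear lids slide past one another and may each cover some, and press each down into a bay of its own until it snaps fully home between the two spring clips. Finish with both organiser lids slid fully shut, and leave the ceramic cat standing where it is.

Things in the scene. Friction and masses are not known exactly. Their poses are not given: they have to be found in the camera images.
- organiser: white plastic organiser, fixed, 180 (its x) x 310 (its y) x 46 tall, under two clear sliding lids that bypass one another. Origin at the centre of its underside, on the console. A solid spine (y from -27 to 27) parts the left compartment (+y) from the right one (-y). Either may hold 0, 1 or 2 fresh cartridges.
- compartment_left (a point): middle of the left compartment's floor (y = +88.5 from the organiser's origin, height 4). The compartment runs from y = 27 to 150; two channels 46 wide along y, centred at x = -37 and +37, hold one cartridge each, lying along y. The ribs between and beside the channels are 24 wide or more, top at height 12: keep fingertips above 13.
- compartment_right (a point): middle of the right compartment's floor (y = -88.5 from the organiser's origin, height 4), the mirror image of the left compartment.
- lid_left (a joint): slide of the left lid (over the +y compartment), m: 0 closed, 0.125 fully open; it slides toward the organiser's -y, above the right lid, and stays where left (friction about 1 N). Top face at height 59. It may stand ajar at the start. Open one lid at a time.
- lid_right (a joint): slide of the right lid (over the -y compartment), m: 0 closed, 0.125 fully open; it slides toward the organiser's +y, below the left lid, and stays where left (friction about 1 N). Top face at height 52.
- lid_left_grip (a point): middle of the top edge of the left lid's handle, an upright white tab at the lid's outer end: 10 thick (along the organiser's y), 70 long (along its x), top edge at height 84. Closed it is at y = +140 from the organiser's origin.
- lid_right_grip (a point): the same on the right lid; closed it is at y = -140, top edge at height 84. With the lid fully open the tab stands just beside the edge of the left lid, so keep fingertips above height 60.
- purifier: grey air purifier base, fixed: a plate 180 x 210 x 6 with three filter bays side by side along its y, and a housing 75 x 210 x 85 tall along its +x side (from x = 100 to 175). Origin on the console at the middle of the bays; its x is the direction in which a cartridge lies in a bay.
- bay1 (a point): cartridge centre when seated in bay 1, height 28, at y = +66 from the purifier's origin. Steel spring clips at both ends, beads 90 apart, 11 above this point; stubs pressed straight down (8 to 12 N) spread them 3 mm each and snap under; as much to pull out. Flared lips reach height 53. Rounded guides beside the block, top at height 24, leave 2.5 mm each side; pad at height 12.
- bay2 (a point): the same for bay 2, at the purifier's origin (y = 0), height 28
- bay3 (a point): the same for bay 3, at y = -66 from the purifier's origin, height 28
- fresh1: fresh carbon filter cartridge, about 70 g: a charcoal square block 80 (x, its length) x 32 x 32 with a round stub at each end (18 diameter, 8 long, the last 4 bevelled down to 6 diameter), 96 long in all. Origin at its centre; either end and any side may face any way. Two or three fresh ones start in the organiser; the others are absent.
- fresh2: fresh carbon filter cartridge, about 70 g: a charcoal square block 80 (x, its length) x 32 x 32 with a round stub at each end (18 diameter, 8 long, the last 4 bevelled down to 6 diameter), 96 long in all. Origin at its centre; either end and any side may face any way. Two or three fresh ones start in the organiser; the others are absent.
- fresh3: fresh carbon filter cartridge, about 70 g: a charcoal square block 80 (x, its length) x 32 x 32 with a round stub at each end (18 diameter, 8 long, the last 4 bevelled down to 6 diameter), 96 long in all. Origin at its centre; either end and any side may face any way. Two or three fresh ones start in the organiser; the others are absent.
- fresh4: fresh carbon filter cartridge, about 70 g: a charcoal square block 80 (x, its length) x 32 x 32 with a round stub at each end (18 diameter, 8 long, the last 4 bevelled down to 6 diameter), 96 long in all. Origin at its centre; either end and any side may face any way. Two or three fresh ones start in the organiser; the others are absent.
- spent1: spent carbon filter cartridge, about 70 g: a charcoal square block 80 (x, its length) x 32 x 32 with a round stub at each end (18 diameter, 8 long, the last 4 bevelled down to 6 diameter), 96 long in all. Origin at its centre; either end and any side may face any way. Looks like a fresh one; starts snapped into bay 1. Two or three spent ones are there.
- spent2: spent carbon filter cartridge, about 70 g: a charcoal square block 80 (x, its length) x 32 x 32 with a round stub at each end (18 diameter, 8 long, the last 4 bevelled down to 6 diameter), 96 long in all. Origin at its centre; either end and any side may face any way. Looks like a fresh one; starts snapped into bay 2. Two or three spent ones are there.
- spent3: spent carbon filter cartridge, about 70 g: a charcoal square block 80 (x, its length) x 32 x 32 with a round stub at each end (18 diameter, 8 long, the last 4 bevelled down to 6 diameter), 96 long in all. Origin at its centre; either end and any side may face any way. Looks like a fresh one; starts snapped into bay 3. Two or three spent ones are there.
- waste_box: open cardboard waste box, fixed, 155 (x) x 105 (y) x 55 tall, walls and floor 4 thick. Origin at the centre of its underside, on the console.
- cat: ceramic cat figurine behind the waste box, about 110 tall, 66 wide, a bystander. Origin under its base.

How it is judged:
At the end, for the whole second after the job is handed in: Every fresh cartridge is in a bay of its own: centre within 8 mm of the bay point seen from above, below height 33 mm (seated 28), along the bay within 0.12 rad. Every spent one rests in the waste box, centre between its walls, below height 70 mm. Both lids closed to within 8 mm (((horizontal distance between fresh1 and bay1 below 0.008 m and height (world z) of fresh1 between 0.022 and 0.033 m and angle between the x axis of fresh1 and the x axis of purifier, either way round below 0.12 rad) or (horizontal distance between fresh1 and bay2 below 0.008 m and height (world z) of fresh1 between 0.022 and 0.033 m and angle between the x axis of fresh1 and the x axis of purifier, either way round below 0.12 rad) or (horizontal distance between fresh1 and bay3 below 0.008 m and height (world z) of fresh1 between 0.022 and 0.033 m and angle between the x axis of fresh1 and the x axis of purifier, either way round below 0.12 rad)) and ((horizontal distance between fresh2 and bay1 below 0.008 m and height (world z) of fresh2 between 0.022 and 0.033 m and angle between the x axis of fresh2 and the x axis of purifier, either way round below 0.12 rad) or (horizontal distance between fresh2 and bay2 below 0.008 m and height (world z) of fresh2 between 0.022 and 0.033 m and angle between the x axis of fresh2 and the x axis of purifier, either way round below 0.12 rad) or (horizontal distance between fresh2 and bay3 below 0.008 m and height (world z) of fresh2 between 0.022 and 0.033 m and angle between the x axis of fresh2 and the x axis of purifier, either way round below 0.12 rad)) and ((horizontal distance between fresh3 and bay1 below 0.008 m and height (world z) of fresh3 between 0.022 and 0.033 m and angle between the x axis of fresh3 and the x axis of purifier, either way round below 0.12 rad) or (horizontal distance between fresh3 and bay2 below 0.008 m and height (world z) of fresh3 between 0.022 and 0.033 m and angle between the x axis of fresh3 and the x axis of purifier, either way round below 0.12 rad) or (horizontal distance between fresh3 and bay3 below 0.008 m and height (world z) of fresh3 between 0.022 and 0.033 m and angle between the x axis of fresh3 and the x axis of purifier, either way round below 0.12 rad)) and ((horizontal distance between fresh4 and bay1 below 0.008 m and height (world z) of fresh4 between 0.022 and 0.033 m and angle between the x axis of fresh4 and the x axis of purifier, either way round below 0.12 rad) or (horizontal distance between fresh4 and bay2 below 0.008 m and height (world z) of fresh4 between 0.022 and 0.033 m and angle between the x axis of fresh4 and the x axis of purifier, either way round below 0.12 rad) or (horizontal distance between fresh4 and bay3 below 0.008 m and height (world z) of fresh4 between 0.022 and 0.033 m and angle between the x axis of fresh4 and the x axis of purifier, either way round below 0.12 rad)) and x of spent1 in the frame of waste_box between -0.072 and 0.072 m and y of spent1 in the frame of waste_box between -0.047 and 0.047 m and height (world z) of each of spent1, spent2, spent3 below 0.07 m and x of spent2 in the frame of waste_box between -0.072 and 0.072 m and y of spent2 in the frame of waste_box between -0.047 and 0.047 m and x of spent3 in the frame of waste_box between -0.072 and 0.072 m and y of spent3 in the frame of waste_box between -0.047 and 0.047 m and linear speed of each of spent1, spent2, spent3 below 0.02 m/s and value of joint each of lid_left, lid_right below 0.008 m); the robot touches nothing.
It fails at once if the cat figurine is tipped over or pushed more than 4 cm from its place (angle between cat's own z axis and vertical above 0.6 rad or distance of cat from where it was at the start of the episode above 0.04 m).
Of fresh1, fresh2, fresh3, fresh4 only 2 to 3 are there at a start; the rules pass over those that are not, and their reading is None.
Of spent1, spent2, spent3 only 2 to 3 are there at a start; the rules pass over those that are not, and their reading is None.
At some moment in a run one of fresh1, fresh2, fresh3, fresh4 may be knocked a few centimetres aside while the robot is not near it.
Once in a run the grip may slacken for a moment while it holds something.
It also fails if it takes over 210 s, if anything falls off the work surface, if the arm or the gripper's body presses on something with over 40 N, if the wrist force passes 120 N, or if a joint passes its speed limit or range.

### The arm

A 6-joint arm with a two-finger parallel gripper is mounted at the origin on the work surface. World frame = base frame: x ahead of the robot, y to its left, z up, the work surface at z = 0. Lengths are in m, angles in rad, forces in N, time in s.
With the tool pointing down it reaches from about 0.3 to 0.75 m from the base axis. Payload 8.5 kg.
Tool frame: the origin (TCP) lies at the very end of the fingers, on their centre line; the grasp point (between the pads) lies 19 mm behind it; z points along the fingers, y is the line along which they close (so a half turn about z gives the same grasp; the last joint's range is limited). The gripper opens to 85 mm and grips with 20 to 120 N. Pads are 22 mm wide; open, the fingers measure 114 mm over their backs; the gripper's body (76 mm by 85 mm) begins 54 mm behind the grasp point. The pads swing forward as they close: fully open they stand 13 mm farther back than shut.
Start: joints at [0.922, 0.381, 1.297, -0, 1.464, -0.215], TCP at [0.231, 0.499, 0.231] pointing down, gripper open.
Joint ranges: [-3.11, 3.11], [-0.89, 2.33], [0.22, 2.48], [-1.42, 4.56], [0.17, 2.85], [-2.88, 2.88]. Speed limits (rad/s): [2.39, 2.39, 3.14, 3.14, 3.14, 3.14].

### API

Orientations are given as a 3x3 rotation matrix whose columns are the frame's x, y, z axes.
In Python, from bench import ctrl gives the robot as it stands. The module is installed in compiled form; this text tells all that it offers.
- The arm moves only by the tool arm_command, never from a script. Its argument "moves" is one flat list of numbers, 4 for each row, row after row: the shift along the tool's x, y, z in cm, then the turn about the tool's z in rad. A call has exactly 10 rows; each row is the pose to reach, as a shift and turn from the pose commanded when the call began, along the tool's axes at that moment; what a row does not reach only later rows make up. A row lasts 1/10 s, in which the tool goes at most 50 mm and 8.59 degrees, less where a joint would pass 70% of its speed; a pose out of reach is approached as far as the arm can. A call with a gripper value outside its range is refused whole. "hand" is the opening in per cent of the stroke, from 0 (shut) to 100 (fully open), set as the call begins (left out, the last holds). The fingers move at their own pace and stop on an object; "force" is the grip in N (left out, the last holds). Time passes only in rows, so rows that repeat a pose let the fingers close, or fill a call up. It gives the time, the measured TCP pose, the force, the opening and the grip force at its end, in the units of the state.
- ctrl.get_obs(): the state, without advancing time (a new reading comes with each control period).
- ctrl.camera(name): name is "scene" or "top"; returns a dict with "image" (400x640x3 uint8, red, green, blue), "intrinsics" (3x3 intrinsics, pixels), "k1" (the pictures are not rectified: a ray, as slopes to the right and down, at radius r is drawn at 1 + k1 r^2 times it, then the intrinsics apply), "R" (3x3) and "t" (3): a world point X has camera coordinates R X + t. Camera axes: x right, y down, z forward; pixel columns grow to the right and rows downward; lengths in m; the calibration is good to about 2 mm. A picture is of the moment at which its call begins. There is no depth.
- ctrl.sign_off(): hands the job in; it is judged then, once.
The state is a dict: "time_s": time; "qpos": joint angles; "qd": joint speeds; "effort": joint torques, N m; "position": TCP position; "ee_rot": TCP orientation; "contact_force": force on the tool from outside, world axes, zero at the start; "moment": the same for the moment, N m; "gripper_width": finger opening in m; "finger_force": force on a finger pad.
Only numpy, scipy, OpenCV 4.12 (cv2) and the standard library are available. Lean on these libraries where they do the work, as an engineer would, in place of code of your own. Each camera call takes 0.05 s, during which the arm holds its last target. There are 200 camera calls.

## Working session

There is one attempt and no reset: what is moved stays moved. The work goes in short steps, Python scripts to look and compute and a tool call to move; the robot and the scene stay as the last step left them, time stands still between calls to the robot, and variables do not carry over. Pictures are saved under pics/ and viewed, at most 14 in all, crops included, and the job is handed in when it is done.

Besides the shell and the picture viewer there is one more tool, called after "Emit:" as a command line: name --argument value ..., lists and objects as JSON in quotes. arm_command: Moves the arm, as the interface text tells. Its arguments: {"type":"object","properties":{"moves":{"type":"array"},"hand":{"type":"number"},"force":{"type":"number"}},"required":["moves"]}

```bash
mkdir -p pics; cat > h.py <<'E'
import numpy as np, cv2
from bench import ctrl
def snap(n,tag=None):
    c=ctrl.camera(n)
    c={k:(np.array(v) if k!='k1' else v) for k,v in c.items()}
    if tag: cv2.imwrite(f'pics/{tag}.png',c['image'][:,:,::-1])
    return c
def ray(c,uv):
    K=c['intrinsics'];k=c['k1'];d=np.array([(uv[0]-K[0,2])/K[0,0],(uv[1]-K[1,2])/K[1,1]])
    s=d.copy()
    for _ in range(30): s=d/(1+k*(s@s))
    return -c['R'].T@c['t'], c['R'].T@np.array([s[0],s[1],1.])
def onz(c,uv,z):
    o,d=ray(c,uv); return o+d*(z-o[2])/d[2]
def proj(c,X):
    p=c['R']@np.array(X)+c['t'];s=p[:2]/p[2];s=s*(1+c['k1']*(s@s));K=c['intrinsics']
    return np.array([K[0,0]*s[0]+K[0,2],K[1,1]*s[1]+K[1,2]])
def tri(a,ua,b,ub):
    o1,d1=ray(a,ua);o2,d2=ray(b,ub)
    st=np.linalg.lstsq(np.c_[d1,-d2],o2-o1,rcond=None)[0]
    p,q=o1+d1*st[0],o2+d2*st[1]; return (p+q)/2,np.linalg.norm(p-q)
E
python3 - <<'E'
from h import *
for n in('top','scene'):
    c=snap(n,n+'0'); print(n,c['intrinsics'].tolist(),c['k1'],c['R'].round(3).tolist(),(-c['R'].T@c['t']).round(3))
o=ctrl.get_obs();print(o['position'],o['ee_rot'],o['gripper_width'])
E
```

```text
top [[517.5407731354637, 0.0, 326.6827185631463], [0.0, 517.5407731354637, 198.3093458499102], [0.0, 0.0, 1.0]] -0.12593657404359979 [[0.015, -1.0, 0.001], [-0.974, -0.015, -0.226], [0.226, 0.002, -0.974]] [0.261 0.009 1.543]
scene [[398.3533520067848, 0.0, 313.17157333587534], [0.0, 398.3533520067848, 202.02599519164625], [0.0, 0.0, 1.0]] -0.021698877379598153 [[-0.785, 0.619, 0.019], [0.472, 0.618, -0.628], [-0.4, -0.485, -0.778]] [1.042 0.541 0.952]
[0.23100326 0.49883817 0.2307737 ] [[-9.07378202e-01  4.20314405e-01 -7.74571746e-04]
 [ 4.20315041e-01  9.07377615e-01 -1.06335072e-03]
 [ 2.55887437e-04 -1.29042542e-03 -9.99999135e-01]] 0.08535650627313683
```

View pics/top0.png

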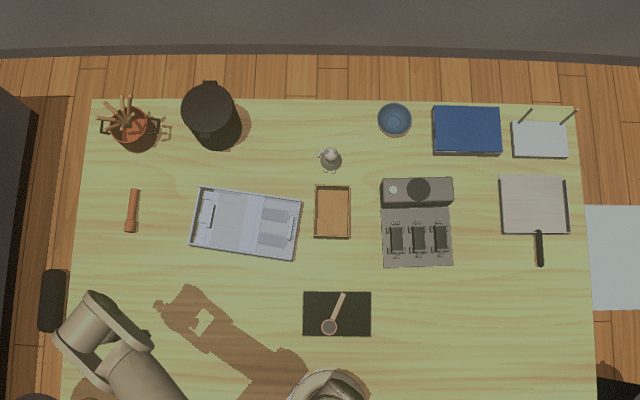

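View pics/scene0.png

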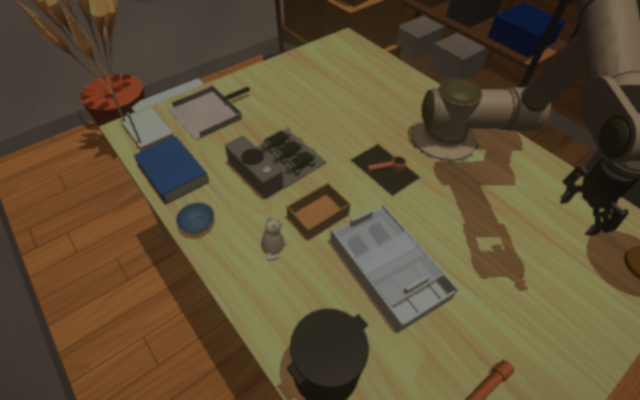

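```bash
python3 - <<'E'
from h import *
c=cv2.imread('pics/top0.png');
a=cv2.resize(c[180:270,182:310],None,fx=5,fy=5,interpolation=cv2.INTER_CUBIC)
b=cv2.resize(c[170:272,372:462],None,fx=4,fy=4,interpolation=cv2.INTER_CUBIC)
cv2.imwrite('pics/a.png',a);
s=cv2.imread('pics/scene0.png')
s1=cv2.resize(s[200:330,325:460],None,fx=4,fy=4,interpolation=cv2.INTER_CUBIC)
o=np.zeros((600,800,3),np.uint8);
o[:408,:360]=b;b2=cv2.resize(s[120:200,220:330],None,fx=4,fy=4,interpolation=cv2.INTER_CUBIC);o[:320,360:800]=b2
cv2.imwrite('pics/b.png',o)
cv2.imwrite('pics/s1.png',s1)
E
```

```text
(no output)
```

View pics/a.png

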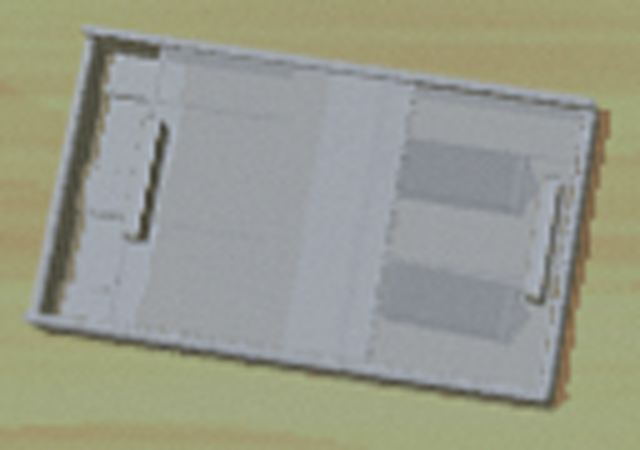

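View pics/b.png

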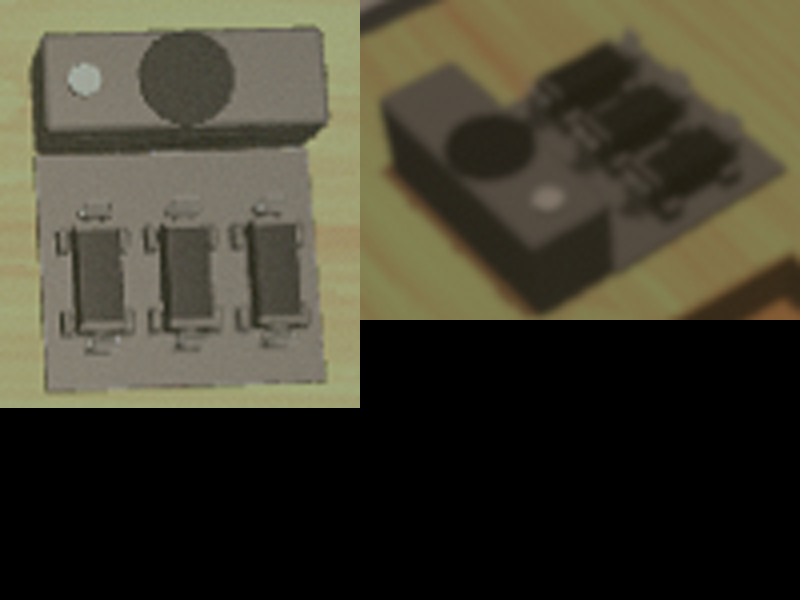

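View pics/s1.png

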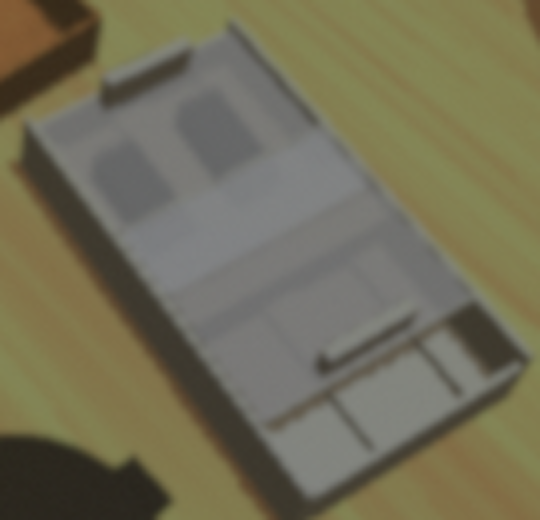

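The top view shows three spent blocks in the bays, at about (397,238), (419,238) and (441,237). The left lid is ajar, with its tab at (211,216), and the left compartment looks empty. Two fresh cartridges lie under the right lid at about (275,215) and (272,240). The waste box is at (332,211) and the cat at (330,159). Next I'll turn these pixels into points.

```bash
cat >> h.py <<'E'
def go(x,y,z,yaw):
    """print tool-axis shift (cm) and turn to reach world TCP x,y,z with tool-y axis at world angle yaw (mod pi)"""
    o=ctrl.get_obs();R=np.array(o['ee_rot']);p=np.array(o['position'])
    d=R.T@(np.array([x,y,z])-p)*100
    cur=np.arctan2(R[1,1],R[0,1]); t=-(yaw-cur); t=(t+np.pi/2)%np.pi-np.pi/2
    print('shift cm',d.round(2),'turn',round(t,3),'q6',round(o['qpos'][5],2))
E
cat > m.py <<'E'
from h import *
import pickle
T=snap('top');S=snap('scene');pickle.dump((T,S),open('c.pkl','wb'))
g=T['image'].astype(int)
def A(p): return np.array(p)/5+[182,180]-.4
def B(p): return np.array(p)/4+[372,170]-.375
def S2(p): return np.array(p)/4+[220,120]-.375
def S1(p): return np.array(p)/4+[325,200]-.375
oc=[onz(T,A(p),.046) for p in[(88,30),(595,103),(550,402),(35,322)]]
for p in oc: print('org corner',p.round(4))
o=np.mean(oc,0);print('org c',o.round(4),[np.linalg.norm(oc[i]-oc[(i+1)%4]).round(4) for i in range(4)])
v=(oc[0]+oc[3]-oc[1]-oc[2]);print('org y dir angle-90',np.degrees(np.arctan2(v[1],v[0]))-90)
so=[(232,22),(28,125),(312,500),(530,360)]
print('rim tri',[ (lambda r:(r[0].round(3),r[1].round(3)))(tri(T,A(a),S,S1(b))) for a,b in zip([(550,402),(595,103),(88,30),(35,322)],so)])
for n,p in dict(L1=(166,122),L2=(147,240),R1=(562,185),R2=(545,300)).items(): print(n,onz(T,A(p),.084).round(4))
bl=[[(78,228),(124,228),(127,318),(82,320)],[(163,228),(211,228),(214,318),(167,318)],[(250,224),(297,222),(303,316),(257,318)]]
for b in bl:
    q=[onz(T,B(p),.044) for p in b];c=np.mean(q,0);print('block',c.round(4),'w',np.linalg.norm(q[0]-q[1]).round(3),'l',np.linalg.norm(q[0]-q[3]).round(3), 'scene px*4',((proj(S,c)-[220,120]+.375)*4).round(0))
ct=np.array([np.mean([onz(T,B(p),.044) for p in b],0) for b in bl]);v=ct[0]-ct[2];print('pur yaw',np.degrees(np.arctan2(v[1],v[0]))-90,np.linalg.norm(v))
for n,p in dict(hl=(46,35),hr=(322,29),fr=(326,122),fl=(38,130)).items():print(n,onz(T,B(p),.085).round(4))
for n,p in dict(pl=(47,390),pr=(327,382),).items():print(n,onz(T,B(p),.006).round(4))
im=T['image'][180:245,308:358]; hsv=cv2.cvtColor(im,cv2.COLOR_RGB2HSV)
cv2.imwrite('pics/w.png',np.hstack([cv2.resize(im[:,:,::-1],None,fx=7,fy=7,interpolation=2),cv2.resize(S['image'][180:240,280:355,::-1],(400,455),interpolation=2)]))
E
python3 m.py
```

```text
org corner [0.642  0.3957 0.046 ]
org corner [0.6016 0.0889 0.046 ]
org corner [0.4236 0.1105 0.046 ]
org corner [0.4647 0.4152 0.046 ]
org c [0.533  0.2526 0.046 ] [np.float64(0.3095), np.float64(0.1793), np.float64(0.3074), np.float64(0.1784)]
org y dir angle-90 -7.592771724837988
rim tri [(array([0.423, 0.11 , 0.049]), np.float64(0.0)), (array([0.6  , 0.089, 0.05 ]), np.float64(0.001)), (array([0.64 , 0.396, 0.05 ]), np.float64(0.003)), (array([0.464, 0.417, 0.046]), np.float64(0.003))]
L1 [0.5779 0.336  0.084 ]
L2 [0.5083 0.3428 0.084 ]
R1 [0.5444 0.1046 0.084 ]
R2 [0.4776 0.1124 0.084 ]
block [ 0.4928 -0.1971  0.044 ] w 0.034 l 0.068 scene px*4 [322. 150.]
block [ 0.4939 -0.2606  0.044 ] w 0.036 l 0.067 scene px*4 [274. 107.]
block [ 0.4969 -0.326   0.044 ] w 0.035 l 0.07 scene px*4 [226.  66.]
pur yaw 1.8045128085904736 0.12896177126999667
hl [ 0.6617 -0.1526  0.085 ]
hr [ 0.6697 -0.3568  0.085 ]
fr [ 0.5995 -0.3568  0.085 ]
fl [ 0.5905 -0.146   0.085 ]
pl [ 0.4106 -0.1597  0.006 ]
pr [ 0.4184 -0.37    0.006 ]
```

View pics/w.png

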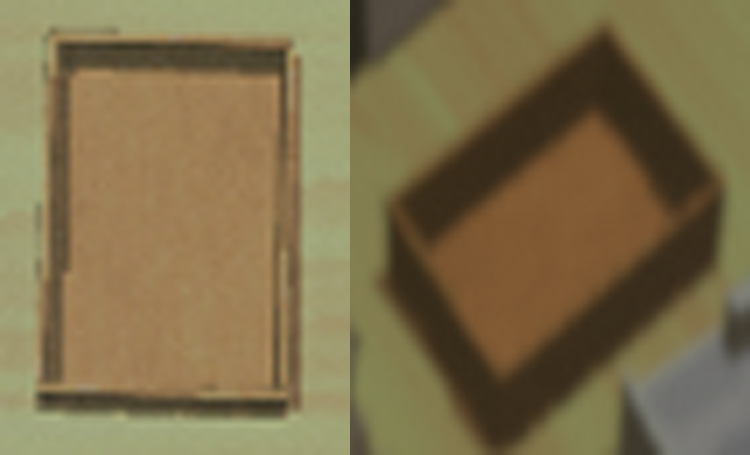

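```bash
python3 - <<'E'
from h import *
import pickle
T,S=pickle.load(open('c.pkl','rb'))
W=lambda p:np.array(p)/7+[308,180]-.43
q=[onz(T,W(p),.055) for p in[(55,40),(293,40),(290,392),(40,390)]]
for p in q: print(p.round(4))
print('box',np.mean(q,0).round(4))
go(.5435,.342,.16,1.438)
E
```

```text
[0.6456 0.0456 0.055 ]
[ 0.6471 -0.0554  0.055 ]
[ 0.4962 -0.0549  0.055 ]
[0.4956 0.0489 0.055 ]
box [ 0.5711 -0.0039  0.055 ]
shift cm [-34.95  -1.1    7.09] turn -0.301 q6 -0.22
```

Emit:
arm_command --moves '[-5, -0.2, 1, -0.1, -10, -0.3, 2, -0.2, -15, -0.5, 3, -0.3, -20, -0.6, 4, -0.3, -25, -0.8, 5, -0.3, -30, -1, 6, -0.3, -33, -1, 6.5, -0.3, -34.95, -1.1, 7.1, -0.301, -34.95, -1.1, 7.1, -0.301, -34.95, -1.1, 7.1, -0.301]' --hand 70 --force 40

```text
time_s: 1.2
position: [0.5428, 0.3427, 0.1602]
ee_rot: [[-0.991, 0.132, -0.001], [0.132, 0.991, 0.0], [0.001, -0.0, -1.0]]
contact_force: [0.1, -0.3, 0.1]
gripper_width: 0.0598
finger_force: 0.0
```

```bash
python3 - <<'E'
from h import *
o=ctrl.get_obs();print(o['position'],o['contact_force'],o['time_s'])
go(.5435,.342,.070,1.438)
T=snap('top','t1');S=snap('scene','s1b')
print(proj(T,[.5435,.342,.084]),proj(T,o['position']),proj(S,o['position']))
cv2.imwrite('pics/t1c.png',np.hstack([cv2.resize(T['image'][170:270,182:312,::-1],None,fx=3,fy=4),cv2.resize(S['image'][180:330,325:465,::-1],(400,400))]))
E
```

```text
[0.54278494 0.34271093 0.16024705] [ 0.07794387 -0.27320383  0.0740102 ] 1.2
shift cm [-0.09 -0.06  9.02] turn 0.0 q6 -1.06
[212.02611126 215.58960078] [205.83366495 210.46079339] [424.0976537  262.74686385]
```

Emit:
arm_command --moves '[0, 0, 3, 0, 0, 0, 6, 0, 0, 0, 8, 0, 0, 0, 9, 0, 0, 0, 9, 0, 0, 0, 9, 0, 0, 0, 9, 0, 0, 0, 9, 0, 0, 0, 9, 0, 0, 0, 9, 0]'

```text
time_s: 2.3
position: [0.5437, 0.3422, 0.0706]
ee_rot: [[-0.991, 0.132, 0.0], [0.132, 0.991, 0.0], [-0.0, 0.0, -1.0]]
contact_force: [0.4, 0.2, 0.0]
gripper_width: 0.0599
finger_force: 0.0
```

Emit:
arm_command --moves '[0, 0, 0, 0, 0, 0, 0, 0, 0, 0, 0, 0, 0, 0, 0, 0, 0, 0, 0, 0, 0, 0, 0, 0, 0, 0, 0, 0, 0, 0, 0, 0, 0, 0, 0, 0, 0, 0, 0, 0]' --hand 0 --force 30

```text
time_s: 3.3
position: [0.5438, 0.3422, 0.0705]
ee_rot: [[-0.991, 0.132, 0.0], [0.132, 0.991, 0.0], [-0.0, 0.0, -1.0]]
contact_force: [-0.4, 0.8, 3.7]
gripper_width: 0.0093
finger_force: 32.4
```

Emit:
arm_command --moves '[0, 0.7, 0, 0, 0, 1.5, 0, 0, 0, 2.3, 0, 0, 0, 3.1, 0, 0, 0, 3.8, 0, 0, 0, 4.3, 0, 0, 0, 4.6, 0, 0, 0, 4.8, 0, 0, 0, 4.9, 0, 0, 0, 5.0, 0, 0]'

```text
time_s: 4.3
position: [0.5504, 0.3925, 0.0705]
ee_rot: [[-0.991, 0.132, 0.001], [0.132, 0.991, 0.0], [-0.001, 0.0, -1.0]]
contact_force: [-1.6, -0.5, 5.9]
gripper_width: 0.0092
finger_force: 32.7
```

Emit:
arm_command --moves '[0, 0.1, 0, 0, 0, 0.1, 0, 0, 0, 0.2, 0, 0, 0, 0.2, 0, 0, 0, 0.3, 0, 0, 0, 0.3, 0, 0, 0, 0.4, 0, 0, 0, 0.4, 0, 0, 0, 0.4, 0, 0, 0, 0.4, 0, 0]'

```text
time_s: 5.3
position: [0.5508, 0.3948, 0.0705]
ee_rot: [[-0.991, 0.132, -0.001], [0.132, 0.991, -0.003], [0.0, -0.003, -1.0]]
contact_force: [-2.1, -7.1, 7.5]
gripper_width: 0.0091
finger_force: 33.0
```

Emit:
arm_command --moves '[0, 0, 0, 0, 0, 0, 0, 0, 0, 0, 0, 0, 0, 0, -3, 0, 0, 0, -6, 0, 0, -5, -6, 0, 0, -10, -6, 0, 0, -15, -6, 0, 0, -20, -6, 0, 0, -25, -6, 0]' --hand 60

```text
time_s: 6.3
position: [0.5172, 0.1464, 0.1303]
ee_rot: [[-0.991, 0.132, 0.0], [0.132, 0.991, 0.0], [-0.0, 0.0, -1.0]]
contact_force: [0.9, -0.2, 0.5]
gripper_width: 0.0516
finger_force: 0.0
```

```bash
python3 - <<'E'
from h import *
go(.5145,.1165,.070,1.438)
T=snap('top')
E
```

```text
shift cm [-0.13 -3.    6.03] turn 0.001 q6 -1.38
```

Emit:
arm_command --moves '[-0.1, -1.5, 0, 0, -0.1, -3, 0, 0, -0.1, -3, 1, 0, -0.1, -3, 3, 0, -0.1, -3, 5, 0, -0.1, -3, 6, 0, -0.1, -3, 6, 0, -0.1, -3, 6, 0, -0.1, -3, 6, 0, -0.1, -3, 6, 0]'

```text
time_s: 7.35
position: [0.5151, 0.1181, 0.071]
ee_rot: [[-0.991, 0.132, 0.001], [0.132, 0.991, 0.0], [-0.001, 0.0, -1.0]]
contact_force: [0.3, 0.3, -0.7]
gripper_width: 0.0511
finger_force: 0.0
```

Emit:
arm_command --moves '[0, 0, 0, 0, 0, 0, 0, 0, 0, 0, 0, 0, 0, 0, 0, 0, 0, 0, 0, 0, 0, 0, 0, 0, 0, 0, 0, 0, 0, 0, 0, 0, 0, 0, 0, 0, 0, 0, 0, 0]' --hand 0 --force 30

```text
time_s: 8.35
position: [0.5148, 0.118, 0.0705]
ee_rot: [[-0.991, 0.132, 0.0], [0.132, 0.991, -0.0], [-0.0, -0.0, -1.0]]
contact_force: [-1.3, 0.3, 5.5]
gripper_width: 0.0086
finger_force: 33.3
```

Emit:
arm_command --moves '[0, 0.8, 0, 0, 0, 2.3, 0, 0, 0, 4, 0, 0, 0, 5.7, 0, 0, 0, 7.4, 0, 0, 0, 9, 0, 0, 0, 10.5, 0, 0, 0, 11.6, 0, 0, 0, 12.2, 0, 0, 0, 12.4, 0, 0]'

```text
time_s: 9.35
position: [0.5311, 0.241, 0.0705]
ee_rot: [[-0.991, 0.131, 0.0], [0.131, 0.991, -0.001], [-0.0, -0.001, -1.0]]
contact_force: [-2.7, -8.9, 8.2]
gripper_width: 0.009
finger_force: 33.6
```

Emit:
arm_command --moves '[0, 0, 0, 0, 0, 0, 0, 0, 0, 0, 0, 0, 0, 0, 0, 0, 0, 0, -2, 0, 0, 0, -5, 0, 0, 0, -10, 0, 0, 0, -15, 0, 0, 0, -20, 0, 0, 0, -25, 0]' --hand 60

```text
time_s: 10.35
position: [0.5307, 0.2408, 0.3225]
ee_rot: [[-0.991, 0.132, 0.0], [0.132, 0.991, 0.0], [-0.0, 0.0, -1.0]]
contact_force: [1.5, -0.0, -0.3]
gripper_width: 0.0511
finger_force: 0.0
```

```bash
python3 - <<'E'
from h import *
go(.492,-.1955,.15,1.609)
E
```

```text
shift cm [ -1.95 -43.76  17.24] turn -0.171 q6 -1.22
```

Emit:
arm_command --moves '[-0.2, -4.5, 0, -0.1, -0.4, -9, 0, -0.17, -0.6, -13.5, 0, -0.17, -0.8, -18, 0, -0.17, -1, -22.5, 3, -0.17, -1.2, -27, 6, -0.17, -1.4, -31.5, 9, -0.17, -1.6, -36, 12, -0.17, -1.8, -40, 15, -0.17, -1.95, -43.8, 17.2, -0.171]'

```text
time_s: 11.35
position: [0.4927, -0.1884, 0.1526]
ee_rot: [[-0.999, -0.038, -0.0], [-0.038, 0.999, 0.0], [0.0, 0.0, -1.0]]
contact_force: [1.0, -0.6, 0.1]
gripper_width: 0.0512
finger_force: 0.0
```

```bash
python3 - <<'E'
from h import *
T=snap('top','t2')
go(.492,-.1955,.15,1.609); print(ctrl.get_obs()['position'])
cv2.imwrite('pics/t2c.png',np.hstack([cv2.resize(T['image'][180:270,182:310,::-1],None,fx=5,fy=5,interpolation=2)]))
E
```

```text
shift cm [-0.08 -0.22 -0.15] turn -0.004 q6 -2.2
[ 0.49109707 -0.19332367  0.14847744]
```

View pics/t2c.png

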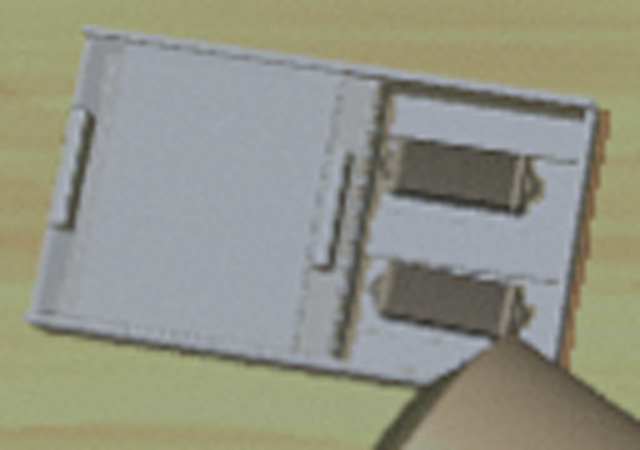

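Emit:
arm_command --moves '[0, -0.1, 2, 0, 0, -0.1, 5, 0, 0, -0.1, 8, 0, 0, -0.1, 9.5, 0, 0, -0.1, 10.5, 0, 0, -0.1, 11.2, 0, 0, -0.1, 11.8, 0, 0, -0.1, 12.3, 0, 0, -0.1, 12.5, 0, 0, -0.1, 12.5, 0]' --hand 60

```text
time_s: 12.4
position: [0.4934, -0.188, 0.0288]
ee_rot: [[-0.999, -0.038, 0.0], [-0.038, 0.999, -0.0], [-0.0, -0.0, -1.0]]
contact_force: [-0.5, 0.4, 0.4]
gripper_width: 0.0514
finger_force: 0.0
```

Emit:
arm_command --moves '[0, 0, 0, 0, 0, 0, 0, 0, 0, 0, 0, 0, 0, 0, 0, 0, 0, 0, 0, 0, 0, 0, 0, 0, 0, 0, 0, 0, 0, 0, 0, 0, 0, 0, 0, 0, 0, 0, 0, 0]' --hand 0 --force 60

```text
time_s: 13.4
position: [0.4941, -0.1898, 0.0298]
ee_rot: [[-0.999, -0.038, 0.003], [-0.038, 0.999, -0.004], [-0.002, -0.004, -1.0]]
contact_force: [-1.4, -6.1, 4.1]
gripper_width: 0.0303
finger_force: 60.8
```

Emit:
arm_command --moves '[0, -0.1, 0, 0, 0, -0.2, 0, 0, 0, -0.3, 0, 0, 0, -0.4, 0, 0, 0, -0.4, 0, 0, 0, -0.4, 0, 0, 0, -0.4, 0, 0, 0, -0.4, 0, 0, 0, -0.4, 0, 0, 0, -0.4, 0, 0]'

```text
time_s: 14.4
position: [0.4939, -0.1914, 0.0298]
ee_rot: [[-0.999, -0.038, 0.002], [-0.038, 0.999, 0.001], [-0.002, 0.001, -1.0]]
contact_force: [-0.3, 4.7, 8.0]
gripper_width: 0.0303
finger_force: 61.5
```

Emit:
arm_command --moves '[0, 0.15, -0.3, 0, 0, 0.15, -0.6, 0, 0, 0.15, -1, 0, 0, 0.15, -1.5, 0, 0, 0.15, -2.2, 0, 0, 0.15, -4, 0, 0, 0.15, -6, 0, 0, 0.15, -9, 0, 0, 0.15, -12, 0, 0, 0.15, -13, 0]'

```text
time_s: 15.4
position: [0.4942, -0.1911, 0.1624]
ee_rot: [[-0.999, -0.038, 0.005], [-0.038, 0.999, -0.003], [-0.005, -0.004, -1.0]]
contact_force: [-0.2, -0.9, -1.1]
gripper_width: 0.0305
finger_force: 62.1
```

```bash
python3 - <<'E'
from h import *
o=ctrl.get_obs();print(o['position'],o['gripper_width'],o['finger_force'],o['contact_force'])
go(.571,.0215,.16,1.571)
T=snap('top');S=snap('scene')
cv2.imwrite('pics/c3.png',np.hstack([cv2.resize(T['image'][170:270,370:470,::-1],(400,400),interpolation=2),cv2.resize(S['image'][80:200,210:330,::-1],(400,400),interpolation=2)]))
E
```

```text
[ 0.49424627 -0.19113472  0.16235104] 0.030514111285030645 62.12057590484619 [-0.19850967 -0.93122818 -1.12367926]
shift cm [-8.48 20.96  0.2 ] turn 0.038 q6 -2.2
```

View pics/c3.png

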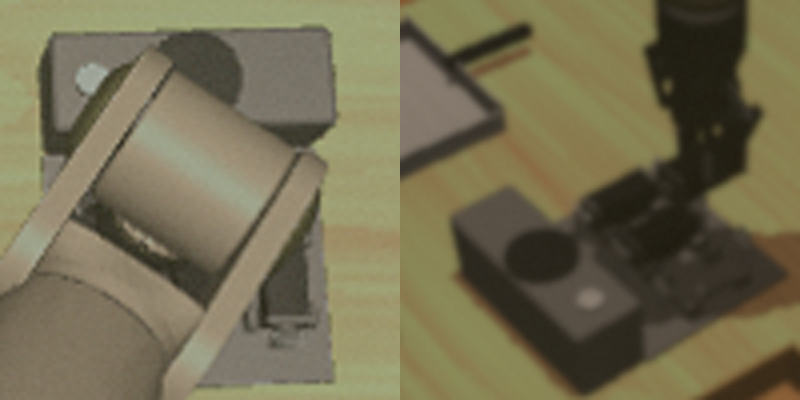

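Emit:
arm_command --moves '[-1, 3, 0, 0, -3, 7, 0, 0.02, -5, 11, 0, 0.03, -7, 15, 0, 0.038, -8, 19, 0, 0.038, -8.5, 20.9, 0, 0.038, -8.5, 20.9, 4, 0.038, -8.5, 20.9, 7, 0.038, -8.5, 20.9, 9, 0.038, -8.5, 20.9, 10.1, 0.038]'

```text
time_s: 16.5
position: [0.5688, 0.0218, 0.0546]
ee_rot: [[-1.0, -0.0, -0.005], [-0.0, 1.0, 0.001], [0.005, 0.001, -1.0]]
contact_force: [-0.3, -0.3, -0.1]
gripper_width: 0.0304
finger_force: 62.1
```

Emit:
arm_command --moves '[0, 0, 0, 0, 0, 0, 0, 0, 0, 0, 0, 0, 0, 0, 0, 0, 0, 0, 0, 0, 0, 0, 0, 0, 0, 0, 0, 0, 0, 0, 0, 0, 0, 0, -5, 0, 0, 0, -10, 0]' --hand 55

```text
time_s: 17.5
position: [0.5697, 0.0217, 0.1581]
ee_rot: [[-1.0, -0.0, -0.003], [-0.0, 1.0, 0.001], [0.003, 0.001, -1.0]]
contact_force: [1.2, -1.0, 0.2]
gripper_width: 0.0472
finger_force: 0.0
```

```bash
python3 - <<'E'
from h import *
o=ctrl.get_obs();print(o['position'],o['gripper_width'],o['contact_force'])
go(.4966,-.256,.15,1.609)
E
```

```text
[0.56970005 0.02165909 0.15813566] 0.04719245719346862 [ 1.20943497 -0.97805915  0.18329051]
shift cm [  7.31 -27.77   0.82] turn -0.038 q6 -1.74
```

Emit:
arm_command --moves '[1.2, -4.5, 0, 0, 2.4, -9, 0, 0, 3.6, -13.5, 0, -0.02, 4.8, -18, 0, -0.038, 6, -22.5, 0, -0.038, 7, -26, 0, -0.038, 7.3, -27.8, 0, -0.038, 7.3, -27.8, 3, -0.038, 7.3, -27.8, 6, -0.038, 7.3, -27.8, 8, -0.038]' --hand 60

```text
time_s: 18.5
position: [0.4971, -0.2556, 0.076]
ee_rot: [[-0.999, -0.038, -0.001], [-0.038, 0.999, 0.002], [0.001, 0.002, -1.0]]
contact_force: [1.1, -0.2, 0.6]
gripper_width: 0.051
finger_force: 0.0
```

Emit:
arm_command --moves '[0, 0, 0, 0, 0, 0, 0, 0, 0, 0, 1, 0, 0, 0, 2, 0, 0, 0, 3, 0, 0, 0, 4, 0, 0, 0, 4.8, 0, 0, 0, 4.8, 0, 0, 0, 4.8, 0, 0, 0, 4.8, 0]'

```text
time_s: 19.5
position: [0.4976, -0.2566, 0.0301]
ee_rot: [[-0.999, -0.038, 0.001], [-0.038, 0.999, -0.0], [-0.001, -0.001, -1.0]]
contact_force: [0.1, -0.5, -0.0]
gripper_width: 0.0513
finger_force: 0.0
```

Emit:
arm_command --moves '[0, 0, 0, 0, 0, 0, 0, 0, 0, 0, 0, 0, 0, 0, 0, 0, 0, 0, 0, 0, 0, 0, 0, 0, 0, 0, 0, 0, 0, 0, 0, 0, 0, 0, 0, 0, 0, 0, 0, 0]' --hand 0 --force 60

```text
time_s: 20.5
position: [0.4977, -0.2567, 0.0305]
ee_rot: [[-0.999, -0.038, 0.001], [-0.038, 0.999, -0.001], [-0.001, -0.001, -1.0]]
contact_force: [-1.0, -0.3, 5.3]
gripper_width: 0.0308
finger_force: 60.0
```

Emit:
arm_command --moves '[0, 0, -0.3, 0, 0, 0, -0.6, 0, 0, 0, -1, 0, 0, 0, -1.5, 0, 0, 0, -2.2, 0, 0, 0, -4, 0, 0, 0, -6, 0, 0, 0, -9, 0, 0, 0, -12, 0, 0, 0, -13, 0]'

```text
time_s: 21.5
position: [0.4983, -0.2571, 0.1636]
ee_rot: [[-0.999, -0.038, 0.005], [-0.038, 0.999, -0.004], [-0.004, -0.004, -1.0]]
contact_force: [-0.5, -0.6, 0.1]
gripper_width: 0.0303
finger_force: 62.2
```

```bash
python3 - <<'E'
from h import *
o=ctrl.get_obs();print(o['position'],o['gripper_width'],o['contact_force'])
go(.571,-.024,.06,1.571)
E
```

```text
[ 0.49826971 -0.25711099  0.16359951] 0.030335368435186104 [-0.53510643 -0.57007518  0.13251216]
shift cm [-8.11 23.06 10.3 ] turn 0.038 q6 -2.3
```

Emit:
arm_command --moves '[-1, 3, 0, 0, -3, 7, 0, 0.02, -5, 12, 0, 0.03, -7, 17, 0, 0.038, -8, 21, 0, 0.038, -8.1, 23.1, 0, 0.038, -8.1, 23.1, 3, 0.038, -8.1, 23.1, 6, 0.038, -8.1, 23.1, 8, 0.038, -8.1, 23.1, 9.8, 0.038]'

```text
time_s: 22.5
position: [0.5689, -0.0223, 0.0603]
ee_rot: [[-1.0, -0.0, -0.002], [-0.0, 1.0, 0.0], [0.002, 0.0, -1.0]]
contact_force: [-0.0, 0.4, -0.3]
gripper_width: 0.0305
finger_force: 62.2
```

Emit:
arm_command --moves '[0, 0, 0, 0, 0, 0, 0, 0, 0, 0, 0, 0, 0, 0, 0, 0, 0, 0, 0, 0, 0, 0, 0, 0, 0, 0, 0, 0, 0, 0, -3, 0, 0, 0, -7, 0, 0, 0, -10, 0]' --hand 55

```text
time_s: 23.5
position: [0.5698, -0.0226, 0.1639]
ee_rot: [[-1.0, -0.0, 0.001], [-0.0, 1.0, -0.0], [-0.001, -0.0, -1.0]]
contact_force: [0.5, 0.2, -0.8]
gripper_width: 0.0472
finger_force: 0.0
```

```bash
python3 - <<'E'
from h import *
o=ctrl.get_obs();print(o['position'],o['gripper_width'],o['contact_force'])
go(.500,-.3225,.15,1.609)
E
```

```text
[ 0.56977282 -0.02256479  0.1638887 ] 0.04717485910281961 [ 0.53162189  0.18587868 -0.77704646]
shift cm [  6.98 -29.99   1.39] turn -0.038 q6 -1.82
```

Emit:
arm_command --moves '[1.1, -4.5, 0, 0, 2.2, -9, 0, 0, 3.3, -13.5, 0, -0.02, 4.4, -18, 0, -0.038, 5.5, -22.5, 0, -0.038, 6.5, -27, 0, -0.038, 7, -30, 0, -0.038, 7, -30, 3, -0.038, 7, -30, 6, -0.038, 7, -30, 8, -0.038]' --hand 60

```text
time_s: 24.5
position: [0.4989, -0.3224, 0.0798]
ee_rot: [[-0.999, -0.038, -0.002], [-0.038, 0.999, 0.002], [0.002, 0.002, -1.0]]
contact_force: [-0.1, -0.3, 0.9]
gripper_width: 0.0514
finger_force: 0.0
```

Emit:
arm_command --moves '[0, 0, 0, 0, 0, 0, 0, 0, 0, 0, 1, 0, 0, 0, 2, 0, 0, 0, 3.5, 0, 0, 0, 4.5, 0, 0, 0, 5.3, 0, 0, 0, 5.4, 0, 0, 0, 5.4, 0, 0, 0, 5.4, 0]'

```text
time_s: 25.5
position: [0.4999, -0.3227, 0.0283]
ee_rot: [[-0.999, -0.038, 0.001], [-0.038, 0.999, -0.001], [-0.001, -0.001, -1.0]]
contact_force: [-0.2, -0.3, -0.4]
gripper_width: 0.0512
finger_force: 0.0
```

Emit:
arm_command --moves '[0, 0, 0, 0, 0, 0, 0, 0, 0, 0, 0, 0, 0, 0, 0, 0, 0, 0, 0, 0, 0, 0, 0, 0, 0, 0, 0, 0, 0, 0, 0, 0, 0, 0, 0, 0, 0, 0, 0, 0]' --hand 0 --force 60

```text
time_s: 26.5
position: [0.4999, -0.3228, 0.0285]
ee_rot: [[-0.999, -0.038, 0.001], [-0.038, 0.999, -0.001], [-0.001, -0.001, -1.0]]
contact_force: [-1.2, 0.4, 6.6]
gripper_width: 0.0312
finger_force: 60.1
```

Emit:
arm_command --moves '[0, 0, -0.3, 0, 0, 0, -0.6, 0, 0, 0, -1, 0, 0, 0, -1.5, 0, 0, 0, -2.2, 0, 0, 0, -4, 0, 0, 0, -6, 0, 0, 0, -9, 0, 0, 0, -12, 0, 0, 0, -13, 0]'

```text
time_s: 27.5
position: [0.5004, -0.3233, 0.1618]
ee_rot: [[-0.999, -0.038, 0.004], [-0.038, 0.999, -0.005], [-0.004, -0.005, -1.0]]
contact_force: [0.3, -0.0, -0.1]
gripper_width: 0.0305
finger_force: 62.3
```

```bash
python3 - <<'E'
from h import *
o=ctrl.get_obs();print(o['position'],o['gripper_width'],o['contact_force'])
go(.571,-.001,.064,1.571)
T=snap('top');S=snap('scene')
cv2.imwrite('pics/c4.png',np.hstack([cv2.resize(T['image'][180:245,308:358,::-1],(350,455),interpolation=2),cv2.resize(S['image'][180:240,280:355,::-1],(400,455),interpolation=2)]))
E
```

```text
[ 0.50039786 -0.32334636  0.16182213] 0.03049899576745894 [ 0.33914034 -0.01321303 -0.06479553]
shift cm [-8.25 31.99  9.67] turn 0.038 q6 -2.38
```

View pics/c4.png

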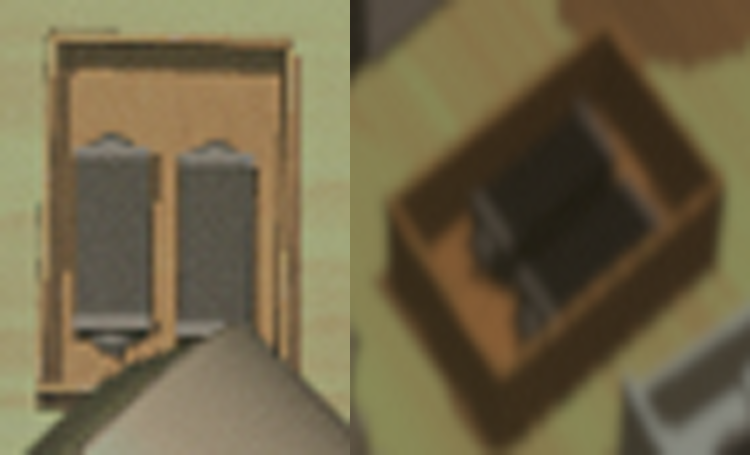

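Emit:
arm_command --moves '[-1, 4, 0, 0, -3, 9, 0, 0.02, -5, 14, 0, 0.03, -7, 19, 0, 0.038, -8, 24, 0, 0.038, -8.2, 29, 0, 0.038, -8.2, 32, 0, 0.038, -8.2, 32, 3, 0.038, -8.2, 32, 6, 0.038, -8.2, 32, 8, 0.038]'

```text
time_s: 28.6
position: [0.5677, 0.0012, 0.0745]
ee_rot: [[-1.0, -0.001, -0.005], [-0.001, 1.0, 0.001], [0.005, 0.001, -1.0]]
contact_force: [-0.2, -0.1, 0.0]
gripper_width: 0.0306
finger_force: 62.2
```

Emit:
arm_command --moves '[0, 0, 0.5, 0, 0, 0, 1, 0, 0, 0, 1.6, 0, 0, 0, 1.6, 0, 0, 0, 1.6, 0, 0, 0, 1.6, 0, 0, 0, 1.6, 0, 0, 0, 1.6, 0, 0, 0, 1.6, 0, 0, 0, 1.6, 0]'

```text
time_s: 29.6
position: [0.5694, 0.0004, 0.0618]
ee_rot: [[-1.0, -0.0, 0.0], [-0.0, 1.0, -0.0], [-0.0, -0.0, -1.0]]
contact_force: [0.7, 0.6, 0.1]
gripper_width: 0.0303
finger_force: 62.2
```

Emit:
arm_command --moves '[0, 0, 0, 0, 0, 0, 0, 0, 0, 0, 0, 0, 0, 0, 0, 0, 0, 0, 0, 0, 0, 0, 0, 0, 0, 0, -3, 0, 0, 0, -7, 0, 0, 0, -11, 0, 0, 0, -15, 0]' --hand 55

```text
time_s: 30.6
position: [0.569, 0.0005, 0.2134]
ee_rot: [[-1.0, -0.0, -0.0], [-0.0, 1.0, 0.0], [0.0, 0.0, -1.0]]
contact_force: [0.1, -0.2, -0.3]
gripper_width: 0.0472
finger_force: 0.0
```

```bash
python3 - <<'E'
from h import *
o=ctrl.get_obs();print(o['position'],o['gripper_width'],o['qpos'].round(2) if hasattr(o['qpos'],'round') else o['qpos'])
T=snap('top');
W=lambda p:np.array(p)/7+[308,180]-.43
for b in ([(75,148),(152,150),(152,335),(75,333)],[(175,152),(255,155),(250,335),(177,337)]):
    q=[onz(T,W(p),.036) for p in b];print(np.mean(q,0).round(4),np.linalg.norm(q[0]-q[3]).round(3),np.linalg.norm(q[0]-q[1]).round(3))
A=lambda p:np.array(p)/5+[182,180]-.4
for b in ([(395,138),(530,157),(520,213),(385,195)],[(382,262),(515,278),(512,335),(380,315)]):
    q=[onz(T,A(p),.036) for p in b];print('fresh',np.mean(q,0).round(4),np.linalg.norm(q[0]-q[1]).round(3),np.linalg.norm(q[0]-q[3]).round(3))
d=np.array([.132,.991]);O=np.array([.533,.2552]);e=np.array([.991,-.132])
for s in(37,-37): print('channel at y-88.5',O-.0885*d+e*s/1000)
cv2.imwrite('pics/c5.png',np.hstack([cv2.resize(T['image'][192:264,250:310,::-1],(480,576),interpolation=2),cv2.resize(T['image'][180:245,308:358,::-1],(300,390),interpolation=2)[:576] if 0 else cv2.copyMakeBorder(cv2.resize(T['image'][180:245,308:358,::-1],(300,390),interpolation=2),0,186,0,0,0)]))
E
```

```text
[5.69036489e-01 4.51506149e-04 2.13417033e-01] 0.04722912108583378 [-0.21  0.43  1.27  0.    1.44 -1.78]
[0.5629 0.0195 0.036 ] 0.08 0.033
[ 0.5621 -0.0232  0.036 ] 0.08 0.034
fresh [0.5584 0.1701 0.036 ] 0.082 0.035
fresh [0.4853 0.1735 0.036 ] 0.079 0.032
channel at y-88.5 [0.557985  0.1626125]
channel at y-88.5 [0.484651  0.1723805]
```

View pics/c5.png

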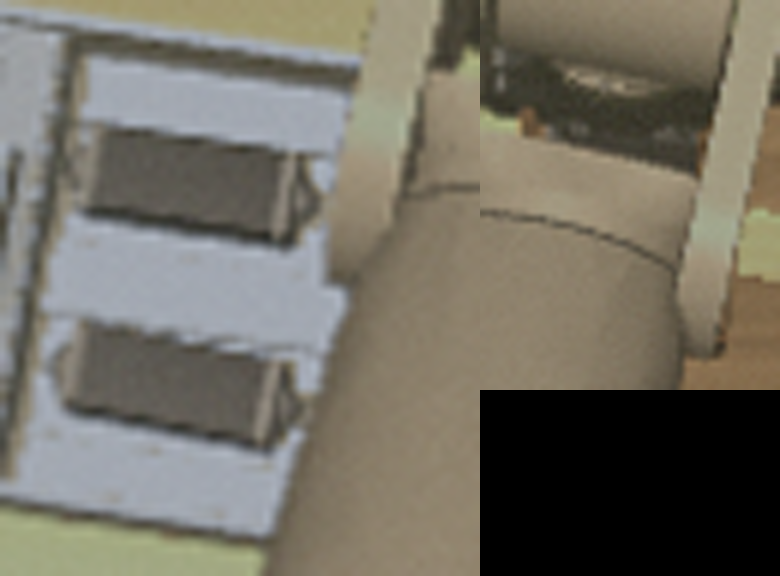

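```bash
python3 - <<'E'
from h import *
T=snap('top')
A=lambda p:np.array(p)/8+[250,192]-.44
for b in ([(92,123),(307,155),(292,244),(80,208)],[(78,320),(290,360),(270,447),(62,402)]):
    q=[onz(T,A(p),.036) for p in b];print('fresh',np.mean(q,0).round(4),np.linalg.norm(q[0]-q[1]).round(3),np.linalg.norm(q[0]-q[3]).round(3))
go(.559,.172,.16,-.1326)
E
```

```text
fresh [0.5595 0.1685 0.036 ] 0.081 0.032
fresh [0.4846 0.1724 0.036 ] 0.08 0.031
shift cm [ 1.27 17.2   5.68] turn -1.438 q6 -1.78
```

Emit:
arm_command --moves '[0, 2, 0, 0.15, 0.2, 4, 0, 0.3, 0.4, 6, 0, 0.45, 0.6, 8, 0, 0.6, 0.8, 10, 0, 0.75, 1, 12, 0, 0.9, 1.2, 14, 0, 1.05, 1.3, 16, 0, 1.2, 1.3, 17.2, 2, 1.35, 1.3, 17.2, 4, 1.5]' --hand 62

```text
time_s: 31.7
position: [0.5561, 0.1739, 0.1709]
ee_rot: [[-0.067, 0.998, 0.001], [0.998, 0.067, 0.0], [0.0, 0.001, -1.0]]
contact_force: [-0.2, -0.8, 0.3]
gripper_width: 0.0528
finger_force: 0.0
```

Emit:
arm_command --moves '[0, 0, 0, 0.15, 0, 0, 0, 0.204, 0, 0, 0, 0.204, 0, 0, 0, 0.204, 0, 0, 0, 0.204, 0, 0, 0, 0.204, 0, 0, 0, 0.204, 0, 0, 0, 0.204, 0, 0, 0, 0.204, 0, 0, 0, 0.204]'

```text
time_s: 32.7
position: [0.5563, 0.1724, 0.1718]
ee_rot: [[0.133, 0.991, -0.0], [0.991, -0.133, -0.0], [-0.0, 0.0, -1.0]]
contact_force: [-0.9, 1.1, 0.4]
gripper_width: 0.053
finger_force: 0.0
```

```bash
python3 - <<'E'
from h import *
o=ctrl.get_obs();print(o['position'],o['gripper_width'])
go(.559,.172,.022,-.1326)
E
```

```text
[0.55631191 0.17236489 0.17176201] 0.05304243536731279
shift cm [-0.    0.27 14.98] turn -0.0 q6 0.23
```

Emit:
arm_command --moves '[0, 0.3, 3, 0, 0, 0.3, 6, 0, 0, 0.3, 9, 0, 0, 0.3, 11, 0, 0, 0.3, 12.5, 0, 0, 0.3, 13.5, 0, 0, 0.3, 14.3, 0, 0, 0.3, 14.8, 0, 0, 0.3, 15, 0, 0, 0.3, 15, 0]'

```text
time_s: 33.7
position: [0.5594, 0.172, 0.022]
ee_rot: [[0.133, 0.991, 0.0], [0.991, -0.133, 0.0], [0.0, 0.0, -1.0]]
contact_force: [0.4, 0.7, 0.2]
gripper_width: 0.0529
finger_force: 0.0
```

Emit:
arm_command --moves '[0, 0, 0, 0, 0, 0, 0, 0, 0, 0, 0, 0, 0, 0, 0, 0, 0, 0, 0, 0, 0, 0, 0, 0, 0, 0, 0, 0, 0, 0, 0, 0, 0, 0, 0, 0, 0, 0, 0, 0]' --hand 0 --force 70

```text
time_s: 34.7
position: [0.5598, 0.172, 0.0227]
ee_rot: [[0.133, 0.991, 0.002], [0.991, -0.133, 0.0], [0.0, 0.002, -1.0]]
contact_force: [-0.2, 0.2, 6.1]
gripper_width: 0.0301
finger_force: 70.3
```

```bash
python3 - <<'E'
from h import *
T=snap('top');S=snap('scene')
cv2.imwrite('pics/c6.png',np.hstack([cv2.resize(T['image'][182:264,250:370,::-1],(480,328),interpolation=2),cv2.resize(S['image'][190:320,290:420,::-1],(320,328),interpolation=2)]))
P=T['image'][195:272,375:460,::-1];cv2.imwrite('pics/p6.png',cv2.resize(P,None,fx=7,fy=7,interpolation=2))
E
```

```text
(no output)
```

View pics/p6.png

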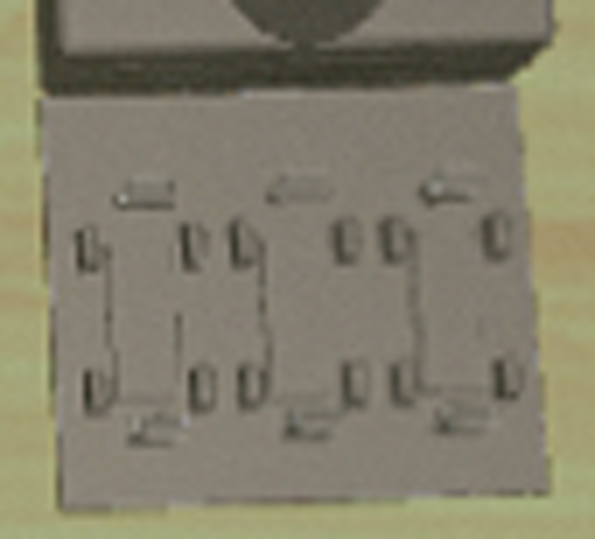

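```bash
python3 - <<'E'
from h import *
import pickle
T,_=pickle.load(open('c.pkl','rb'))
P=lambda p:np.array(p)/7+[375,195]-.43
for b in([(88,248),(193,246),(97,390),(203,388)],[(243,243),(347,240),(252,386),(355,383)],[(396,240),(498,236),(405,382),(508,378)]):
    q=np.array([onz(T,P(p),.02) for p in b]);print(q.mean(0).round(4),'w',np.linalg.norm(q[0]-q[1]).round(3),'l',np.linalg.norm(q[0]-q[2]).round(3))
c=[onz(T,P(p),.04) for p in[(145,193),(155,425)]];print('clips1',np.round(c,4),np.mean(c,0).round(4))
c=[onz(T,P(p),.04) for p in[(300,187),(308,420)]];print('clips2',np.round(c,4),np.mean(c,0).round(4))
E
```

```text
[ 0.4904 -0.1944  0.02  ] w 0.045 l 0.061
[ 0.4933 -0.2604  0.02  ] w 0.045 l 0.061
[ 0.4957 -0.3261  0.02  ] w 0.044 l 0.061
clips1 [[ 0.5406 -0.1923  0.04  ]
 [ 0.4423 -0.1952  0.04  ]] [ 0.4914 -0.1938  0.04  ]
clips2 [[ 0.544  -0.2583  0.04  ]
 [ 0.445  -0.2595  0.04  ]] [ 0.4945 -0.2589  0.04  ]
```

View pics/c6.png

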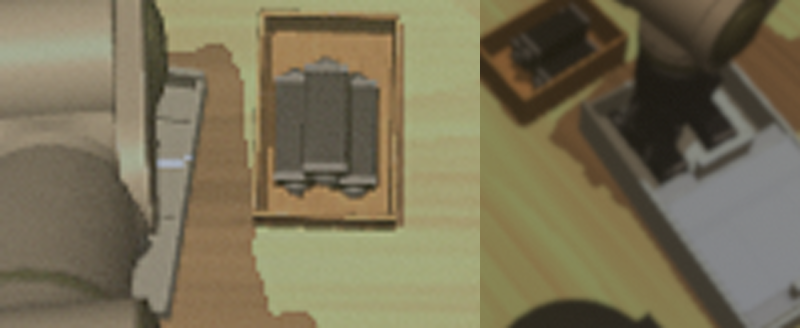

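Emit:
arm_command --moves '[0, 0, -0.5, 0, 0, 0, -1.5, 0, 0, 0, -3, 0, 0, 0, -5, 0, 0, 0, -8, 0, 0, 0, -11, 0, 0, 0, -14, 0, 0, 0, -16, 0, 0, 0, -17, 0, 0, 0, -17, 0]'

```text
time_s: 35.8
position: [0.5595, 0.172, 0.193]
ee_rot: [[0.133, 0.991, 0.002], [0.991, -0.133, 0.0], [0.0, 0.002, -1.0]]
contact_force: [-0.5, -0.7, -1.9]
gripper_width: 0.0303
finger_force: 69.6
```

```bash
python3 - <<'E'
from h import *
o=ctrl.get_obs();print(o['position'],o['gripper_width'],o['contact_force'])
go(.490,-.1907,.12,1.609)
E
```

```text
[0.55952191 0.17202953 0.19301809] 0.030322856095528674 [-0.49568337 -0.69740553 -1.86368875]
shift cm [-36.88  -2.1    7.28] turn 1.4 q6 0.23
```

Emit:
arm_command --moves '[-3.7, -0.2, 0, 0.14, -7.4, -0.4, 0, 0.28, -11.1, -0.6, 0, 0.42, -14.8, -0.8, 0, 0.56, -18.5, -1, 0, 0.7, -22.2, -1.2, 0, 0.84, -25.9, -1.5, 0, 0.98, -29.6, -1.7, 0, 1.12, -33.3, -1.9, 0, 1.26, -36.9, -2.1, 0, 1.4]'

```text
time_s: 36.8
position: [0.4885, -0.1922, 0.1905]
ee_rot: [[0.999, 0.032, -0.002], [0.032, -0.999, 0.001], [-0.002, -0.001, -1.0]]
contact_force: [0.7, -0.8, -0.3]
gripper_width: 0.0302
finger_force: 69.6
```

Emit:
arm_command --moves '[0, 0, 1, 0, 0, 0, 3, 0, 0, 0, 5, 0, 0, 0, 7, 0, 0, 0, 8, 0, 0, 0, 8, 0, 0, 0, 8, 0, 0, 0, 8, 0, 0, 0, 8, 0, 0, 0, 8, 0]'

```text
time_s: 37.8
position: [0.4897, -0.191, 0.1123]
ee_rot: [[0.999, 0.038, 0.001], [0.038, -0.999, -0.001], [0.001, 0.001, -1.0]]
contact_force: [-0.0, 0.2, -1.1]
gripper_width: 0.0304
finger_force: 69.6
```

```bash
python3 - <<'E'
from h import *
o=ctrl.get_obs();print(o['position'],o['gripper_width'],o['contact_force'])
go(.490,-.1907,.06,1.609)
S=snap('scene');T=snap('top')
cv2.imwrite('pics/c7.png',np.hstack([cv2.resize(T['image'][180:270,370:460,::-1],(360,360),interpolation=2),cv2.resize(S['image'][100:200,230:340,::-1],(400,360),interpolation=2)]))
E
```

```text
[ 0.48967918 -0.19103173  0.1122714 ] 0.03043841199537329 [-0.03174286  0.16636206 -1.09872687]
shift cm [ 0.03 -0.04  5.23] turn -0.0 q6 0.94
```

View pics/c7.png

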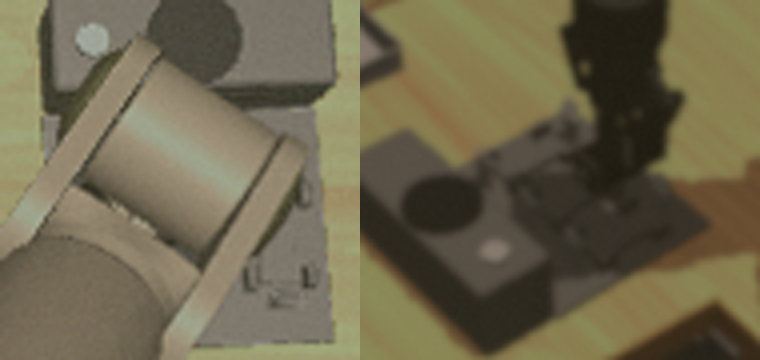

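Emit:
arm_command --moves '[0, 0, 1.5, 0, 0, 0, 3, 0, 0, 0, 4.5, 0, 0, 0, 5.2, 0, 0, 0, 5.6, 0, 0, 0, 5.8, 0, 0, 0, 6, 0, 0, 0, 6.2, 0, 0, 0, 6.2, 0, 0, 0, 6.2, 0]'

```text
time_s: 38.9
position: [0.4906, -0.1915, 0.0505]
ee_rot: [[0.999, 0.038, 0.003], [0.038, -0.999, -0.002], [0.003, 0.002, -1.0]]
contact_force: [4.0, -0.6, 2.0]
gripper_width: 0.0301
finger_force: 70.1
```

Emit:
arm_command --moves '[0, 0, 0.1, 0, 0, 0, 0.2, 0, 0, 0, 0.3, 0, 0, 0, 0.4, 0, 0, 0, 0.4, 0, 0, 0, 0.4, 0, 0, 0, 0.4, 0, 0, 0, 0.4, 0, 0, 0, 0.4, 0, 0, 0, 0.4, 0]'

```text
time_s: 39.9
position: [0.4909, -0.1917, 0.0471]
ee_rot: [[0.999, 0.038, 0.004], [0.038, -0.999, -0.002], [0.004, 0.002, -1.0]]
contact_force: [4.5, -0.1, 8.0]
gripper_width: 0.0303
finger_force: 70.8
```

Emit:
arm_command --moves '[0.1, 0, -0.1, 0, 0.2, 0, -0.1, 0, 0.2, 0, -0.1, 0, 0.2, 0, -0.1, 0, 0.2, 0, 0, 0, 0.2, 0, 0.1, 0, 0.2, 0, 0.1, 0, 0.2, 0, 0.1, 0, 0.2, 0, 0.1, 0, 0.2, 0, 0.1, 0]'

```text
time_s: 40.9
position: [0.4916, -0.191, 0.0451]
ee_rot: [[0.999, 0.038, 0.0], [0.038, -0.999, -0.0], [0.0, 0.0, -1.0]]
contact_force: [1.6, -1.1, 6.0]
gripper_width: 0.0307
finger_force: 70.3
```

Emit:
arm_command --moves '[0.1, 0, 0.2, 0, 0.1, 0, 0.4, 0, 0.1, 0, 0.6, 0, 0.1, 0, 0.8, 0, 0.1, 0, 1, 0, 0.1, 0, 1.1, 0, 0.1, 0, 1.2, 0, 0.1, 0, 1.3, 0, 0.1, 0, 1.4, 0, 0.1, 0, 1.5, 0]'

```text
time_s: 41.9
position: [0.4926, -0.1909, 0.0306]
ee_rot: [[0.999, 0.038, 0.0], [0.038, -0.999, -0.0], [0.0, 0.0, -1.0]]
contact_force: [-5.9, 3.4, 20.5]
gripper_width: 0.0299
finger_force: 73.4
```

Emit:
arm_command --moves '[0, 0, 0.1, 0, 0, 0, 0.1, 0, 0, 0, 0.1, 0, 0, 0, 0.2, 0, 0, 0, 0.2, 0, 0, 0, 0.2, 0, 0, 0, 0.2, 0, 0, 0, 0.2, 0, 0, 0, 0.2, 0, 0, 0, 0.2, 0]'

```text
time_s: 42.9
position: [0.4926, -0.1909, 0.0306]
ee_rot: [[0.999, 0.038, 0.001], [0.038, -0.999, -0.001], [0.001, 0.001, -1.0]]
contact_force: [-9.3, 4.5, 30.9]
gripper_width: 0.0303
finger_force: 74.8
```

Emit:
arm_command --moves '[0, 0, -0.3, 0, 0, 0, -0.3, 0, 0, 0, -0.3, 0, 0, 0, -0.3, 0, 0, 0, -0.3, 0, 0, 0, -2, 0, 0, 0, -5, 0, 0, 0, -9, 0, 0, 0, -13, 0, 0, 0, -16, 0]' --hand 60

```text
time_s: 43.9
position: [0.4927, -0.191, 0.1901]
ee_rot: [[0.999, 0.038, 0.002], [0.038, -0.999, -0.001], [0.002, 0.001, -1.0]]
contact_force: [0.7, -0.1, 0.2]
gripper_width: 0.0513
finger_force: 0.0
```

```bash
python3 - <<'E'
from h import *
o=ctrl.get_obs();print(o['position'],o['gripper_width'],o['contact_force'])
go(.485,.1755,.16,-.1326)
T=snap('top')
cv2.imwrite('pics/c8.png',cv2.resize(T['image'][192:264,250:310,::-1],(480,576),interpolation=2))
E
```

```text
[ 0.49270665 -0.19097597  0.19009061] 0.051262341801895504 [ 0.67346542 -0.05994447  0.2472034 ]
shift cm [  0.61 -36.65   2.97] turn -1.4 q6 0.94
```

View pics/c8.png

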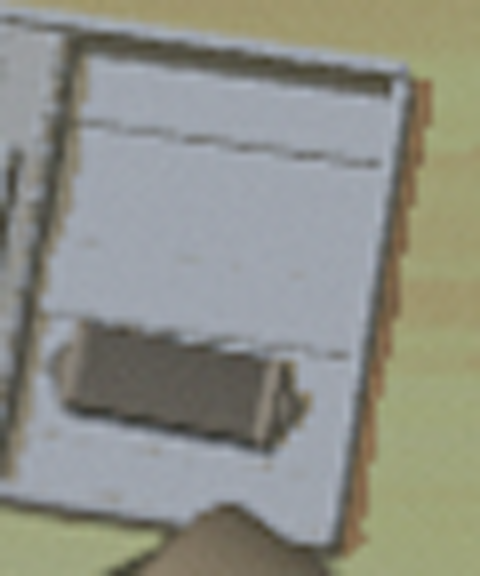

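Emit:
arm_command --moves '[0, -3.7, 0, -0.14, 0, -7.4, 0, -0.28, 0.1, -11.1, 0, -0.42, 0.2, -14.8, 0, -0.56, 0.3, -18.5, 0, -0.7, 0.4, -22.2, 0, -0.84, 0.5, -25.9, 0, -0.98, 0.6, -29.6, 0, -1.12, 0.6, -33.3, 0, -1.26, 0.6, -36.6, 0, -1.4]'

```text
time_s: 44.95
position: [0.4843, 0.1768, 0.1874]
ee_rot: [[0.126, 0.992, -0.001], [0.992, -0.126, -0.0], [-0.0, -0.001, -1.0]]
contact_force: [0.3, 0.1, -0.2]
gripper_width: 0.0512
finger_force: 0.0
```

Emit:
arm_command --moves '[0, 0, 2, 0, 0, 0, 4, 0, 0, 0, 6, 0, 0, 0, 7, 0, 0, 0, 8, 0, 0, 0, 8, 0, 0, 0, 8, 0, 0, 0, 8, 0, 0, 0, 8, 0, 0, 0, 8, 0]' --hand 62

```text
time_s: 45.95
position: [0.4848, 0.1751, 0.1082]
ee_rot: [[0.133, 0.991, 0.001], [0.991, -0.133, 0.0], [0.0, 0.001, -1.0]]
contact_force: [-0.2, 0.5, -0.2]
gripper_width: 0.053
finger_force: 0.0
```

```bash
python3 - <<'E'
from h import *
o=ctrl.get_obs();print(o['position'],o['gripper_width'],o['contact_force'])
go(.485,.1753,.0225,-.1326)
E
```

```text
[0.48484627 0.1751038  0.1081669 ] 0.05299133216138768 [-0.22297424  0.52610371 -0.2079937 ]
shift cm [0.02 0.01 8.57] turn -0.0 q6 0.25
```

Emit:
arm_command --moves '[0, 0, 2, 0, 0, 0, 4, 0, 0, 0, 6, 0, 0, 0, 7, 0, 0, 0, 8, 0, 0, 0, 8.6, 0, 0, 0, 8.6, 0, 0, 0, 8.6, 0, 0, 0, 8.6, 0, 0, 0, 8.6, 0]'

```text
time_s: 46.95
position: [0.4849, 0.1751, 0.0222]
ee_rot: [[0.133, 0.991, 0.001], [0.991, -0.133, 0.0], [0.0, 0.001, -1.0]]
contact_force: [-0.5, 0.6, -0.8]
gripper_width: 0.0533
finger_force: 0.0
```

Emit:
arm_command --moves '[0, 0, 0, 0, 0, 0, 0, 0, 0, 0, 0, 0, 0, 0, 0, 0, 0, 0, 0, 0, 0, 0, 0, 0, 0, 0, 0, 0, 0, 0, 0, 0, 0, 0, 0, 0, 0, 0, 0, 0]' --hand 0 --force 70

```text
time_s: 47.95
position: [0.485, 0.1751, 0.0224]
ee_rot: [[0.133, 0.991, 0.001], [0.991, -0.133, 0.0], [0.0, 0.001, -1.0]]
contact_force: [-1.1, -0.6, 5.8]
gripper_width: 0.0305
finger_force: 69.6
```

Emit:
arm_command --moves '[0, 0, -0.5, 0, 0, 0, -1.5, 0, 0, 0, -3, 0, 0, 0, -5, 0, 0, 0, -8, 0, 0, 0, -11, 0, 0, 0, -14, 0, 0, 0, -16, 0, 0, 0, -17, 0, 0, 0, -17, 0]'

```text
time_s: 48.95
position: [0.4849, 0.1752, 0.1929]
ee_rot: [[0.133, 0.991, 0.002], [0.991, -0.133, 0.0], [0.001, 0.002, -1.0]]
contact_force: [0.0, 0.2, -1.6]
gripper_width: 0.0303
finger_force: 68.9
```

```bash
python3 - <<'E'
from h import *
o=ctrl.get_obs();print(o['position'],o['gripper_width'],o['contact_force'])
go(.4967,-.3228,.12,1.609)
E
```

```text
[0.48492804 0.17515164 0.19290797] 0.030274869196845813 [ 0.04305557  0.19034847 -1.60463215]
shift cm [-49.2    7.75   7.28] turn 1.4 q6 0.25
```

Emit:
arm_command --moves '[-3.5, 0.6, 0, 0.12, -8, 1.3, 0, 0.26, -12.5, 2, 0, 0.4, -17, 2.7, 0, 0.54, -21.5, 3.4, 0, 0.68, -26, 4.1, 0, 0.82, -30.5, 4.8, 0, 0.96, -35, 5.5, 0, 1.1, -39.5, 6.2, 0, 1.24, -44, 6.9, 0, 1.38]'

```text
time_s: 49.95
position: [0.494, -0.2718, 0.1903]
ee_rot: [[0.999, 0.052, -0.002], [0.052, -0.999, 0.002], [-0.002, -0.002, -1.0]]
contact_force: [1.1, -0.6, -1.2]
gripper_width: 0.03
finger_force: 68.8
```

```bash
python3 - <<'E'
from h import *
o=ctrl.get_obs();print(o['position'],o['gripper_width'],o['contact_force'])
go(.4967,-.3228,.11,1.609)
E
```

```text
[ 0.49400343 -0.27175349  0.19029876] 0.030024017664671578 [ 1.12593053 -0.58913321 -1.20160341]
shift cm [0.02 5.13 8.02] turn 0.014 q6 0.81
```

Emit:
arm_command --moves '[0, 3, 0, 0.02, 0, 5.2, 0, 0.02, 0, 5.2, 2, 0.02, 0, 5.2, 4, 0.02, 0, 5.2, 6, 0.02, 0, 5.2, 7.5, 0.02, 0, 5.2, 8, 0.02, 0, 5.2, 8, 0.02, 0, 5.2, 8, 0.02, 0, 5.2, 8, 0.02]'

```text
time_s: 50.95
position: [0.498, -0.3223, 0.1125]
ee_rot: [[0.999, 0.038, 0.001], [0.038, -0.999, -0.001], [0.001, 0.001, -1.0]]
contact_force: [-0.4, -0.0, -0.5]
gripper_width: 0.0301
finger_force: 69.1
```

```bash
python3 - <<'E'
from h import *
go(.4967,-.3228,.0485,1.609)
E
```

```text
shift cm [-0.13  0.04  6.4 ] turn -0.0 q6 0.76
```

Emit:
arm_command --moves '[-0.1, 0, 1.5, 0, -0.1, 0, 3, 0, -0.1, 0, 4.5, 0, -0.1, 0, 5.2, 0, -0.1, 0, 5.6, 0, -0.1, 0, 5.8, 0, -0.1, 0, 6, 0, -0.1, 0, 6.3, 0, -0.1, 0, 6.5, 0, -0.1, 0, 6.6, 0]'

```text
time_s: 51.95
position: [0.4976, -0.3229, 0.0473]
ee_rot: [[0.999, 0.038, 0.003], [0.038, -0.999, -0.003], [0.003, 0.003, -1.0]]
contact_force: [0.5, 1.1, 10.8]
gripper_width: 0.0301
finger_force: 70.4
```

Well centred, so I'll press it home.

Emit:
arm_command --moves '[0, 0, 0.2, 0, 0, 0, 0.4, 0, 0, 0, 0.6, 0, 0, 0, 0.8, 0, 0, 0, 1, 0, 0, 0, 1.2, 0, 0, 0, 1.4, 0, 0, 0, 1.6, 0, 0, 0, 1.7, 0, 0, 0, 1.8, 0]'

```text
time_s: 52.95
position: [0.4969, -0.3229, 0.0304]
ee_rot: [[0.999, 0.038, 0.001], [0.038, -0.999, -0.002], [0.001, 0.002, -1.0]]
contact_force: [-8.1, 0.3, 31.3]
gripper_width: 0.0303
finger_force: 73.4
```

Emit:
arm_command --moves '[0, 0, 0.1, 0, 0, 0, 0.1, 0, 0, 0, 0.1, 0, 0, 0, 0.1, 0, 0, 0, 0.1, 0, 0, 0, 0.1, 0, 0, 0, 0.1, 0, 0, 0, 0.1, 0, 0, 0, 0.1, 0, 0, 0, 0.1, 0]'

```text
time_s: 53.95
position: [0.497, -0.3228, 0.0304]
ee_rot: [[0.999, 0.038, 0.002], [0.038, -0.999, -0.003], [0.002, 0.003, -1.0]]
contact_force: [-8.7, 0.6, 31.1]
gripper_width: 0.0304
finger_force: 73.4
```

Emit:
arm_command --moves '[0, 0, -0.3, 0, 0, 0, -0.3, 0, 0, 0, -0.3, 0, 0, 0, -0.3, 0, 0, 0, -0.3, 0, 0, 0, -2, 0, 0, 0, -5, 0, 0, 0, -9, 0, 0, 0, -13, 0, 0, 0, -16, 0]' --hand 60

```text
time_s: 54.95
position: [0.4969, -0.3222, 0.1892]
ee_rot: [[0.999, 0.038, 0.001], [0.038, -0.999, -0.001], [0.001, 0.001, -1.0]]
contact_force: [0.3, -0.6, 0.8]
gripper_width: 0.051
finger_force: 0.0
```

```bash
python3 - <<'E'
from h import *
o=ctrl.get_obs();print(o['position'],o['gripper_width'],o['contact_force'])
go(.531,.241,.14,1.438)
E
```

```text
[ 0.49692871 -0.32217246  0.18915689] 0.05095946538062087 [ 0.25194826 -0.60139563  0.78915463]
shift cm [  5.53 -56.15   4.85] turn 0.171 q6 0.76
```

Emit:
arm_command --moves '[0.4, -4, 0, 0.02, 0.9, -8.5, 0, 0.04, 1.3, -13, 0, 0.06, 1.7, -17.5, 0, 0.08, 2.1, -22, 0, 0.1, 2.6, -26.5, 0, 0.12, 3, -31, 0, 0.14, 3.5, -35.5, 0, 0.17, 4, -40, 0, 0.17, 4.4, -44.5, 0, 0.171]'

```text
time_s: 55.95
position: [0.5237, 0.1261, 0.1866]
ee_rot: [[0.991, -0.133, -0.0], [-0.133, -0.991, 0.0], [-0.0, 0.0, -1.0]]
contact_force: [1.6, -1.4, 0.4]
gripper_width: 0.0513
finger_force: 0.0
```

Emit:
arm_command --moves '[-0.5, -4, 0, 0, -1, -8, 0, 0, -1, -11.6, 0, 0, -1, -11.6, 2, 0, -1, -11.6, 4, 0, -1, -11.6, 5, 0, -1, -11.6, 5, 0, -1, -11.6, 5, 0, -1, -11.6, 5, 0, -1, -11.6, 5, 0]'

```text
time_s: 56.95
position: [0.5297, 0.2405, 0.1376]
ee_rot: [[0.991, -0.133, 0.002], [-0.133, -0.991, 0.0], [0.001, -0.001, -1.0]]
contact_force: [-0.1, -0.6, 0.2]
gripper_width: 0.0512
finger_force: 0.0
```

```bash
python3 - <<'E'
from h import *
o=ctrl.get_obs();print(o['position'],o['gripper_width'],o['contact_force'])
go(.531,.241,.0705,1.438)
E
```

```text
[0.52973962 0.24048457 0.13761731] 0.05122855594084124 [-0.12775465 -0.64271679  0.16613035]
shift cm [ 0.11 -0.06  6.71] turn -0.001 q6 1.93
```

Grip the tab, then slide it shut: world −y is now tool +y.

Emit:
arm_command --moves '[0, 0, 2, 0, 0, 0, 4, 0, 0, 0, 5.5, 0, 0, 0, 6.5, 0, 0, 0, 6.7, 0, 0, 0, 6.7, 0, 0, 0, 6.7, 0, 0, 0, 6.7, 0, 0, 0, 6.7, 0, 0, 0, 6.7, 0]'

```text
time_s: 57.95
position: [0.5295, 0.2406, 0.07]
ee_rot: [[0.991, -0.133, 0.0], [-0.133, -0.991, 0.0], [0.0, -0.0, -1.0]]
contact_force: [-0.1, -1.2, -0.0]
gripper_width: 0.0513
finger_force: 0.0
```

Emit:
arm_command --moves '[0, 0, 0, 0, 0, 0, 0, 0, 0, 0, 0, 0, 0, 0, 0, 0, 0, 0, 0, 0, 0, 0, 0, 0, 0, 0, 0, 0, 0, 0, 0, 0, 0, 0, 0, 0, 0, 0, 0, 0]' --hand 0 --force 30

```text
time_s: 58.95
position: [0.5294, 0.2405, 0.0699]
ee_rot: [[0.991, -0.133, 0.0], [-0.133, -0.991, 0.0], [0.0, -0.0, -1.0]]
contact_force: [-0.1, -0.3, 2.4]
gripper_width: 0.0093
finger_force: 32.9
```

Emit:
arm_command --moves '[0, 0.8, 0, 0, 0, 2.3, 0, 0, 0, 4, 0, 0, 0, 5.7, 0, 0, 0, 7.4, 0, 0, 0, 9, 0, 0, 0, 10.5, 0, 0, 0, 11.6, 0, 0, 0, 12.2, 0, 0, 0, 12.5, 0, 0]'

```text
time_s: 59.95
position: [0.513, 0.117, 0.0698]
ee_rot: [[0.991, -0.134, 0.001], [-0.134, -0.991, 0.002], [0.0, -0.002, -1.0]]
contact_force: [3.2, 16.6, 1.3]
gripper_width: 0.0092
finger_force: 32.6
```

Emit:
arm_command --moves '[0, 0.1, 0, 0, 0, 0.2, 0, 0, 0, 0.2, 0, 0, 0, 0.3, 0, 0, 0, 0.3, 0, 0, 0, 0.3, 0, 0, 0, 0.3, 0, 0, 0, 0.3, 0, 0, 0, 0.3, 0, 0, 0, 0.3, 0, 0]'

```text
time_s: 60.95
position: [0.513, 0.117, 0.0698]
ee_rot: [[0.991, -0.133, 0.002], [-0.133, -0.991, 0.006], [0.001, -0.006, -1.0]]
contact_force: [4.8, 20.6, 0.3]
gripper_width: 0.0092
finger_force: 32.6
```

Emit:
arm_command --moves '[0, -0.4, 0, 0, 0, -0.4, 0, 0, 0, -0.4, 0, 0, 0, -0.4, 0, 0, 0, -0.4, 0, 0, 0, -0.4, -3, 0, 0, -0.4, -7, 0, 0, -0.4, -11, 0, -2, -0.4, -15, 0, -5, -0.4, -18, 0]' --hand 40

```text
time_s: 61.95
position: [0.4637, 0.1239, 0.2519]
ee_rot: [[0.991, -0.134, 0.002], [-0.134, -0.991, -0.0], [0.002, -0.0, -1.0]]
contact_force: [-0.2, 0.2, 0.5]
gripper_width: 0.0341
finger_force: 0.0
```

Emit:
arm_command --moves '[-2, -3, -2, 0, -5, -6, -4, 0, -8, -9, -6, 0, -11, -12, -8, 0, -14, -15, -10, 0, -17, -18, -10, 0, -18, -20, -10, 0, -18, -22, -10, 0, -18, -22, -10, 0, -18, -22, -10, 0]'

```text
time_s: 62.95
position: [0.3142, 0.3659, 0.3495]
ee_rot: [[0.991, -0.133, -0.0], [-0.133, -0.991, -0.001], [-0.0, 0.001, -1.0]]
contact_force: [1.6, -0.5, 0.1]
gripper_width: 0.0343
finger_force: 0.0
```

```bash
python3 - <<'E'
from h import *
o=ctrl.get_obs();print(o['position'],o['qpos'])
T=snap('top');S=snap('scene')
cv2.imwrite('pics/f.png',np.vstack([cv2.resize(T['image'][140:275,180:470,::-1],(800,372),interpolation=2),cv2.resize(S['image'][110:330,120:520,::-1],(400,220))[:, :].repeat(2,1)[:220]]))
E
```

```text
[0.31416487 0.36587971 0.34949572] [ 6.15339091e-01  1.98139050e-01  1.22341720e+00 -3.05848220e-04
  1.72082125e+00  2.31901456e+00]
```

View pics/f.png

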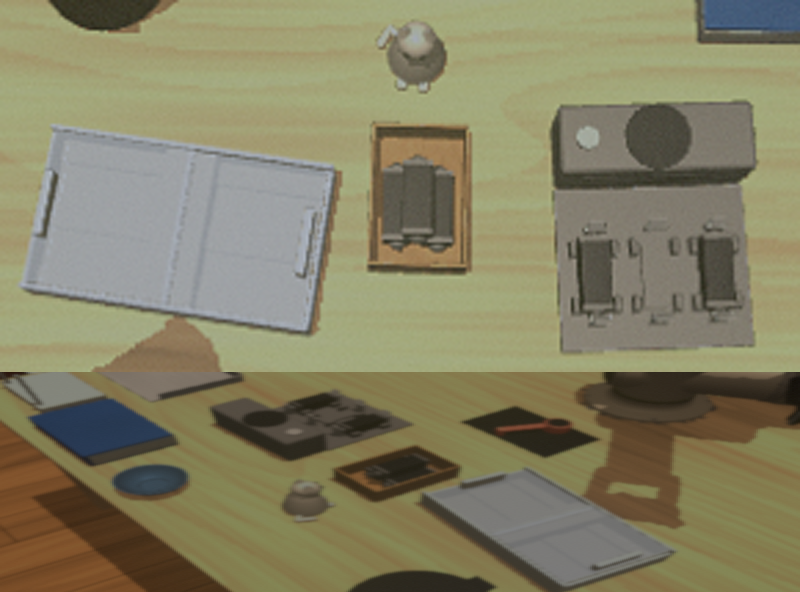

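The final view shows the lids shut, the organiser empty, and fresh cartridges seated in bays 1 and 3 at about (597,272) and (717,268). All three spent ones lie in the box and the cat is undisturbed. I'm handing in.

```bash
python3 -c "
from bench import ctrl
print(ctrl.sign_off())"
```

```text
the job is handed in; nothing more can be done
None
```

I handed the job in, but sign-off returned no verdict: all three spent cartridges are in the waste box, both fresh ones are pressed home in bays 1 and 3, both lids are shut, and the cat was not touched.

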